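# Bolt the reference-weight box

### The job

The steel weight box is closed but not locked. With one fingertip press the long spring catch bar on its top down and hold it, and while it is down use the other finger to push the bolt's upright tab, so that the bolt slides fully home into the keeper on the lid; then let go, so that the catch springs all the way up again behind it. Do not grip or lift anything, keep the lid shut and leave the two weights and the vial beside the box where they stand.

Things in the scene. Friction and masses are not known exactly. Their poses are not given: they have to be found in the camera images.
- weight_box: Grey steel box fixed on the bench, 130 x 250 x 55 mm (own x, y, z); origin at the centre of its underside, z up. Top: +y half a deck, -y half the lid. Bolt along x = -30 mm, catch bar parallel at x = +30 mm. The bolt slides towards -y, into a keeper loop (18 mm high) at y = -22 mm. Two arches 16 mm high cross the bolt at y = 6 and 74 mm; the catch's frame is 16 mm high, 32 x 112.
- bolt_tab (a point): Centre of the top of the bolt's upright push tab, a steel block 22 mm wide (box x), 12 thick (box y), 34 high, on the flat bolt bar (that bar's top is 12 mm above the deck). This point is 46 mm above the deck, at box x = -30, y = 60 mm withdrawn, y = 20 home; axes as the box's. Push the tab's +y face towards the box's -y.
- catch_top (a point): Centre of the top of the catch, a flat steel press bar with cross grooves, 24 mm wide (box x), 104 long (box y), at box x = +30, y = 60 mm; its top is 32 mm above the deck when up, 20 fully down; axes as the box's. A fingertip may press anywhere on it and slide along it while holding it down.
- bolt (a joint): Bolt slide, m: 0 withdrawn (start), 0.040 fully home (end stop). Friction about 1.5 N. A fin on the bolt has two slots 40 mm apart; while the catch is up its tooth stands in a slot and the bolt has only 2 mm of play. Between the ends the fin keeps the catch about 6 mm down.
- catch (a joint): Catch, m: 0 up (start), grows as it is pressed straight down, stop at 0.012. The bolt is free past about 0.007. Spring 2.5 N when up, 6.7 N fully down; released with the bolt at either end it springs up by itself.
- lid (a joint): Lid hinge, rad: 0 shut (the start), grows as it opens.
- weight_200g: Larger loose polished weight with a knob, 30 mm diameter, 52 mm high, on the bench beside the lid end of the box; origin at the centre of its underside, z up.
- weight_100g: Smaller loose polished weight with a knob, 24 mm diameter, 42 mm high, beside the same end; origin at the centre of its underside, z up.
- vial_4: Loose screw-cap vial, 25 mm diameter, 54 mm high, on the bench beside the other end of the box; origin at the centre of its underside, z up.
Mind the look-alikes: they are no part of the job. What is shaped like the weight_100g but red is not meant.

How it is judged:
On the way, in this order (a step that is already met when the one before it is completed fails the run):
1. a fingertip holds the catch down with the bolt still withdrawn (value of joint catch above 0.006 m and contact force between the fingers and catch above 0.5 N and value of joint bolt below 0.012 m), for 0.1 s.
2. the bolt passes mid-travel, pushed by a finger while the other still presses the catch (value of joint bolt between 0.012 and 0.034 m and contact force between the fingers and catch above 0.5 N and contact force between the fingers and bolt above 0.3 N), for 0.05 s.
At the end, for the whole second after the job is handed in: The bolt is home (at least 37.5 of its 40 mm), the catch is up again (within 1.5 mm), the lid is shut (under 0.03 rad), and the two weights and the vial stand upright within 15 mm of where they stood (value of joint bolt above 0.0375 m and value of joint catch below 0.0015 m and value of joint lid below 0.03 rad and distance of each of weight_200g, weight_100g, vial_4 from where it was at the start of the episode below 0.015 m and angle between each of weight_200g, weight_100g, vial_4's own z axis and vertical below 0.2 rad); the robot touches nothing.
It fails at once if the bolt is forced past the raised catch (value of joint bolt between 0.006 and 0.034 m and value of joint catch below 0.003 m).
It fails at once if the lid is opened (value of joint lid above 0.1 rad).
It fails at once if the larger weight is gripped, shifted by more than 20 mm, lifted or knocked over (distance of weight_200g from where it was at the start of the episode above 0.02 m or angle between weight_200g's own z axis and vertical above 0.5 rad or contact force between the fingers and weight_200g above 5 N).
It fails at once if the smaller weight is gripped, shifted by more than 20 mm, lifted or knocked over (distance of weight_100g from where it was at the start of the episode above 0.02 m or angle between weight_100g's own z axis and vertical above 0.5 rad or contact force between the fingers and weight_100g above 5 N).
It fails at once if the vial is gripped, shifted by more than 20 mm, lifted or knocked over (distance of vial_4 from where it was at the start of the episode above 0.02 m or angle between vial_4's own z axis and vertical above 0.5 rad or contact force between the fingers and vial_4 above 5 N).
It also fails if it takes over 42 s, if anything falls off the work surface, if the arm or the gripper's body presses on something with over 40 N, if the wrist force passes 120 N, or if a joint passes its speed limit or range.

### The arm

A 6-joint arm with a two-finger parallel gripper is mounted at the origin on a cart in front of the work surface, level with it; the furniture and walls round the work are solid. World frame = base frame: x ahead of the robot, y to its left, z up, the work surface at z = 0. Lengths are in m, angles in rad, forces in N, time in s.
With the tool pointing down it reaches from about 0.25 to 0.775 m from the base axis. Payload 4 kg.
Tool frame: the origin (TCP) lies at the very end of the fingers, on their centre line; the grasp point (between the pads) lies 19 mm behind it; x points along the fingers, y is the direction in which the jaws open and shut, and the axes are right-handed (so a half turn about x gives the same grasp; the last joint's range is limited). The gripper opens to 85 mm and grips with 20 to 120 N. Pads are 22 mm wide; open, the fingers measure 114 mm over their backs; the gripper's body (76 mm by 85 mm) begins 54 mm behind the grasp point. The pads swing forward as they close: fully open they stand 13 mm farther back than shut.
Start: joints at [1.156, 0.087, 1.371, -0, 1.684, -0.103], TCP at [0.169, 0.523, 0.231] pointing down, gripper open.
Joint ranges: [-3.1, 3.1], [-0.76, 2.03], [0.27, 2.55], [-1.08, 4.22], [0.17, 2.65], [-2.57, 2.57]. Speed limits (rad/s): [2.79, 2.79, 3.14, 3.14, 3.14, 3.14].

### API

Orientations are given as a rotation vector (axis times angle).
In Python, from bench import manip gives the robot as it stands. Calls block until the motion is done:
- manip.movep(position, orientation): joint-space move of the TCP to a pose.
- manip.move_straight(position, frame=None, v=0.15, threshold=None): straight line of the TCP; frame=None keeps the orientation; v is the mean speed in m/s. With threshold (N) it stops when the force on the tool has changed by that much, and returns True; else False.
- manip.goto_joints(angles): joint-space move.
- manip.command_gripper(opening, newtons=None): finger opening in m; newtons is the grip in N (None keeps the last); returns when the fingers have stopped.
- manip.pause(seconds).
- manip.ik(position, orientation): joint angles nearest the present ones, or None.
- manip.camera(name): name is "side" or "top"; returns a dict with "image" (400x640x3 uint8, red, green, blue), "depth" (400x640 float32, m along the optical axis (not along the pixel's ray), 0 where there is no reading), "K" (3x3 intrinsics, pixels), "R" (3x3) and "t" (3): a world point X has camera coordinates R X + t. Camera axes: x right, y down, z forward; pixel columns grow to the right and rows downward; lengths in m; the calibration is good to about 2 mm. A picture is of the moment at which its call begins.
A pose or a line that the arm cannot do raises manip.MotionError and nothing moves.
- manip.close_job(): hands the job in, once; it reports no verdict.
Readings, each from a call of its own:
- manip.read_clock(): time.
- manip.read_joint_pos(): joint angles.
- manip.read_joint_velocities(): joint speeds.
- manip.read_tau(): joint torques, N m.
- manip.read_tcp_pos(): TCP position.
- manip.read_eef_rot(): TCP orientation.
- manip.read_ft_force(): force on the tool from outside, world axes, zero at the start.
- manip.read_torque(): the same for the moment, N m.
- manip.read_width(): finger opening in m.
Only numpy, scipy, OpenCV 4.12 (cv2) and the standard library are available. Lean on these libraries where they do the work, as an engineer would, in place of code of your own. Each camera call takes 0.05 s, during which the arm holds its last target.

## Working session

There is one attempt and no reset: what is moved stays moved. The work goes in short steps, each a Python script; the robot and the scene stay as the last script left them, time stands still between calls to the robot, and variables do not carry over. Pictures are saved under pics/ and viewed, and the job is handed in when it is done.

```bash
ls; mkdir -p pics; python3 - <<'E'
from bench import manip
import cv2,numpy as np
for n in("side","top"):
    c=manip.camera(n); np.savez(f"{n}0.npz",**c); cv2.imwrite(f"pics/{n}0.png",c["image"][:,:,::-1])
    print(n,c["K"].tolist(),c["R"].round(4).tolist(),c["t"].round(4).tolist())
print(manip.read_clock(),manip.read_eef_rot(),manip.read_width())
E
```

```text
pics
side [[512.5195885799519, 0.0, 316.2685929509035], [0.0, 512.5195885799519, 196.4697027038753], [0.0, 0.0, 1.0]] [[0.8586, -0.5125, -0.0137], [-0.2838, -0.453, -0.8451], [0.4269, 0.7295, -0.5344]] [-0.3631, 0.2666, 0.7285]
top [[491.7419026570693, 0.0, 316.72280329442543], [0.0, 491.7419026570693, 199.55182319862797], [0.0, 0.0, 1.0]] [[-0.0265, -0.9995, 0.0175], [-0.9955, 0.0248, -0.0915], [0.091, -0.0198, -0.9957]] [0.1238, 0.5234, 1.2982]
0.1 [ 0.24317713  1.5574165  -0.24631314] 0.08543802748813129
```

View pics/side0.png

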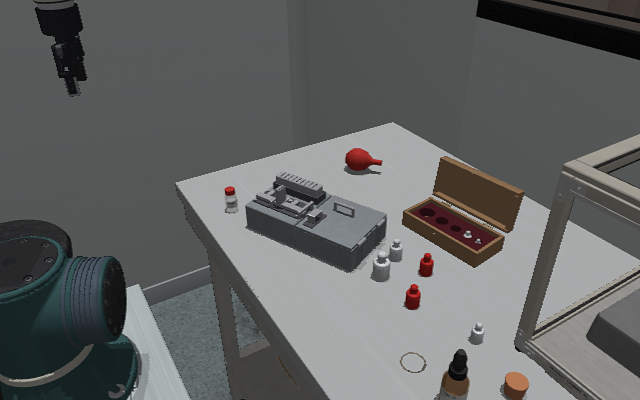

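View pics/top0.png

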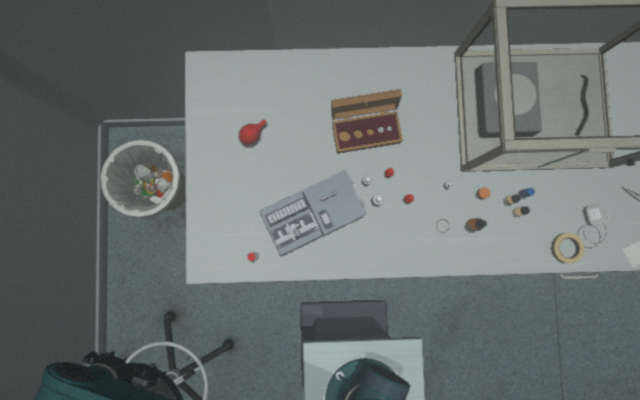

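The side view shows the box at about (315,217), with its catch and bolt at about (295,195). In the top view the box is centred at about (313,213), deck end to the left, with the vial at (252,257) and the weights at (366,181) and (377,200). Next I'll measure the box from the depth.

```bash
cat > h.py <<'E'
import numpy as np,cv2
def cloud(c):
    v,u=np.mgrid[0:400,0:640]; d=c["depth"].astype(float);K=c["K"]
    P=np.stack([(u-K[0,2])/K[0,0]*d,(v-K[1,2])/K[1,1]*d,d],-1)
    return (P-c["t"])@c["R"]   # R^T(P-t)
def rayz(c,u,v,z):
    K=c["K"];r=np.array([(u-K[0,2])/K[0,0],(v-K[1,2])/K[1,1],1])@c["R"]; o=-c["R"].T@c["t"]
    return o+r*(z-o[2])/r[2]
def proj(c,X):
    p=np.asarray(X)@c["R"].T+c["t"]; q=p@c["K"].T; return q[...,:2]/q[...,2:]
E
python3 - <<'E'
from h import *
for n in("top","side"):
    c=dict(np.load(f"{n}0.npz")); W=cloud(c)
    ok=(c["depth"]>0)
    x,y,z=W[...,0],W[...,1],W[...,2]
    m=ok&(x>.2)&(x<.65)&(abs(y)<.4)
    print(n,"table",np.median(z[m&(z<.02)&(z>-.02)]))
    m=ok&(z>.045)&(z<.125)
    k,l,s,ce=cv2.connectedComponentsWithStats(m.astype(np.uint8))
    for i in range(1,k):
        if s[i,4]>20:print(i,s[i],ce[i].round(1),W[l==i].mean(0).round(3))
    lid=ok&(abs(z-.055)<.006)
    k,l,s,ce=cv2.connectedComponentsWithStats(m.astype(np.uint8))
    px=(313,213) if n=="top" else (330,222)
    i=l[px[1],px[0]]; print("box lbl",i)
    P=W[l==i]; r=cv2.minAreaRect((P[:,:2]*1000).astype(np.float32)); print(r)
    print("lid z",np.median(P[:,2]), P[:,2].max())
    im=c["image"][:,:,::-1]
    cr=im[160:270,235:395] if n=="top" else im[160:270,215:415]
    cv2.imwrite(f"pics/{n}_z.png",cv2.resize(cr,None,fx=4 if n=="side" else 5,fy=4 if n=="side" else 5,interpolation=cv2.INTER_CUBIC))
E
```

```text
top table 0.00029648038423215847
1 [ 508   19  131   33 1744] [573.4  28.7] [ 0.961 -0.585  0.087]
2 [   0   23  476   32 6285] [239.6  34.2] [0.963 0.301 0.086]
3 [479  22  14  14 112] [487.3  30.4] [ 0.965 -0.357  0.076]
5 [ 478   63   21   73 1208] [488.1  98.7] [ 0.781 -0.353  0.066]
6 [ 511   62   31   73 1889] [525.8  97.6] [ 0.779 -0.449  0.077]
7 [580  77   9  43 218] [584.   98.1] [ 0.776 -0.609  0.07 ]
8 [331  89  71  30 989] [365.8 101. ] [ 0.772 -0.022  0.097]
34 [239 125  18  17 191] [248.  132.4] [0.708 0.289 0.05 ]
36 [612 153  22  13 150] [621.6 159.4] [ 0.607 -0.69   0.08 ]
38 [465 159  14  11  87] [470.1 164.7] [ 0.601 -0.288  0.087]
40 [541 160  15   7  28] [548.3 162.8] [ 0.601 -0.492  0.087]
43 [ 259  170  107   85 4692] [312.4 212.1] [0.491 0.123 0.06 ]
46 [525 188  10   8  61] [529.7 191.4] [ 0.531 -0.454  0.053]
47 [511 195   9   8  56] [515.3 198.2] [ 0.514 -0.414  0.053]
48 [376 196   6   6  32] [378.5 198.5] [ 0.523 -0.052  0.052]
51 [521 206   9   8  57] [524.8 209.8] [ 0.483 -0.437  0.054]
52 [470 218  17  13 159] [477.7 223.7] [ 0.449 -0.305  0.07 ]
53 [
[... 456 characters left out ...]
3240] [479. 190.] [ 0.774 -0.026  0.085]
5 [ 245  172  142   81 5653] [316.6 212. ] [0.487 0.107 0.061]
6 [225 186  10   9  73] [229.5 190.3] [0.381 0.282 0.051]
8 [574 197  66  36 129] [607.7 215. ] [ 0.965 -0.181  0.047]
12 [378 251   9   9  60] [382.2 254.7] [ 0.524 -0.055  0.05 ]
13 [518 285  30  47 738] [531.7 308.5] [ 0.6   -0.297  0.086]
14 [ 593  288   47   71 1857] [622.3 322.2] [ 0.711 -0.369  0.063]
16 [   0  294  127  106 4525] [ 52.7 369.6] [ 0.006 -0.053  0.083]
17 [442 349  28  44 813] [457.2 373. ] [ 0.445 -0.315  0.069]
box lbl 5
((494.4339904785156, 119.72718811035156), (134.7465362548828, 256.9068908691406), 23.95802116394043)
lid z 0.055456511077578284 0.10272398190300656
```

```bash
python3 - <<'E'
from h import *
for n in("top","side"):
    c=dict(np.load(f"{n}0.npz")); W=cloud(c); z=W[...,2]; x,y=W[...,0],W[...,1]
    m=(c["depth"]>0)&(z>.048)&(z<.11)&(abs(x-.49)<.17)&(abs(y-.12)<.19)
    k,l,s,ce=cv2.connectedComponentsWithStats(m.astype(np.uint8))
    i=1+np.argmax(s[1:,4]); P=W[l==i]
    r=cv2.minAreaRect((P[:,:2]*1000).astype(np.float32)); print(n,r)
    # box axes
    (cx,cy),(w,h),a=r
    th=np.deg2rad(a if h>w else a-90)  # dir of short axis (own x) 
    ex=np.array([np.cos(th),np.sin(th)]);ey=np.array([-ex[1],ex[0]])
    if True:
        q=(P[:,:2]-np.array([cx,cy])/1000); X=q@ex;Y=q@ey
        H=np.full((150,280),0.)
        ii=np.clip((X*1000+75).astype(int),0,149);jj=np.clip((Y*1000+140).astype(int),0,279)
        np.maximum.at(H,(ii,jj),P[:,2])
        img=cv2.applyColorMap((np.clip((H-.05)/.06,0,1)*255).astype(np.uint8),2)
        cv2.imwrite(f"pics/H{n}.png",cv2.resize(img,None,fx=2.8,fy=2.8,interpolation=0))
        for lo,hi in((.083,.092),(.095,.106)):
            b=(P[:,2]>lo)&(P[:,2]<hi);print(lo,b.sum(),np.median(X[b]).round(4),np.median(Y[b]).round(4),P[b].mean(0).round(4))
    print(ex,ey)
E
```

```text
top ((492.43634033203125, 120.94630432128906), (130.283447265625, 255.1639404296875), 24.183774948120117)
0.083 347 0.0294 0.0633 [0.4935 0.1904 0.087 ]
0.095 39 -0.0306 0.0617 [0.4392 0.1647 0.1009]
[0.91223616 0.40966472] [-0.40966472  0.91223616]
side ((494.4339904785156, 119.72718811035156), (134.7465362548828, 256.9068908691406), 23.95802116394043)
0.083 396 0.0249 0.0584 [0.4892 0.1832 0.0865]
0.095 57 -0.0329 0.06 [0.4406 0.1621 0.0992]
[0.91384322 0.40606721] [-0.40606721  0.91384322]
```

View pics/side_z.png

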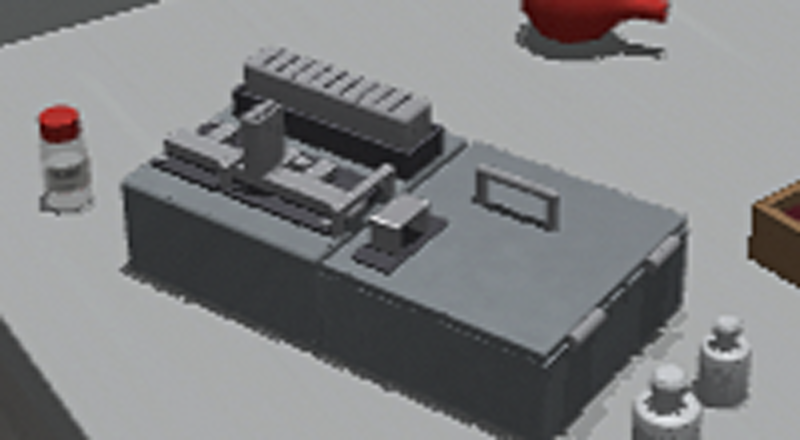

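View pics/top_z.png

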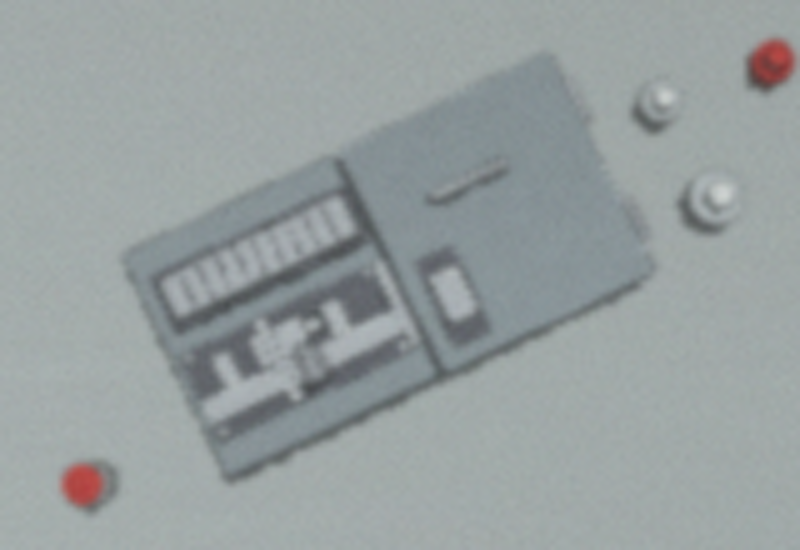

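The box fits well: origin at about (0.4915, 0.1232) and yaw about 24.1°. The tab and catch both agree with it to about 1–2 mm in the top view. Both fingers will share one height. The jaw axis goes along box x with the finger centres at ±30 mm, so one finger presses the catch while the other pushes the tab. First I'll hover.

```bash
cat >> h.py <<'E'
from scipy.spatial.transform import Rotation as Ro
th=np.deg2rad(24.1); ex=np.array([np.cos(th),np.sin(th)]);ey=np.array([-ex[1],ex[0]]); O=np.array([.4915,.1232])
def bx(x,y,z): return np.r_[O+x*ex+y*ey,z]
def rot(s):
    X=np.array([0,0,-1.]);Y=np.r_[s*ex,0];return Ro.from_matrix(np.stack([X,Y,np.cross(X,Y)],1)).as_rotvec()
E
python3 - <<'E'
from h import *
from bench import manip
q0=manip.read_joint_pos()
best=None
for s in(1,-1):
    q=manip.ik(bx(0,.085,.15),rot(s)); print(s,None if q is None else np.round(q,2))
    if q is not None:
        d=np.abs(np.array(q)-q0).max()
        if best is None or d<best[0]: best=(d,s)
s=best[1];print(best)
manip.movep(bx(0,.085,.15),rot(s))
manip.command_gripper(.0455)
print(manip.read_clock(),manip.read_tcp_pos(),bx(0,.085,.15),manip.read_width(),manip.read_ft_force())
for n in("side","top"):
    c=manip.camera(n); np.savez(f"{n}1.npz",**c); im=c["image"][:,:,::-1]
    cr=im[100:270,195:395] if n=="side" else im[150:270,235:395]
    cv2.imwrite(f"pics/{n}1.png",cv2.resize(cr,None,fx=4 if n=="side" else 5,fy=3.5 if 0 else (3.5 if n=="side" else 5)))
E
```

```text
1 [ 0.3   0.    1.62 -0.    1.52 -0.12]
-1 None
(np.float64(0.8554322276959532), 1)
2.1917 [0.45672699 0.20098913 0.15003665] [0.45679191 0.20079091 0.15      ] 0.04520637245563998 [-1.06509579 -0.07476821  0.39180899]
```

View pics/side1.png

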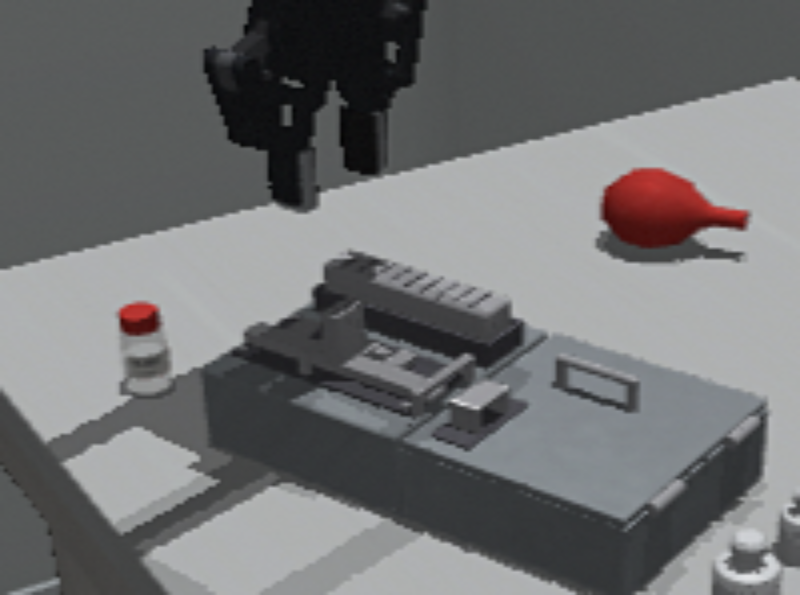

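View pics/top1.png

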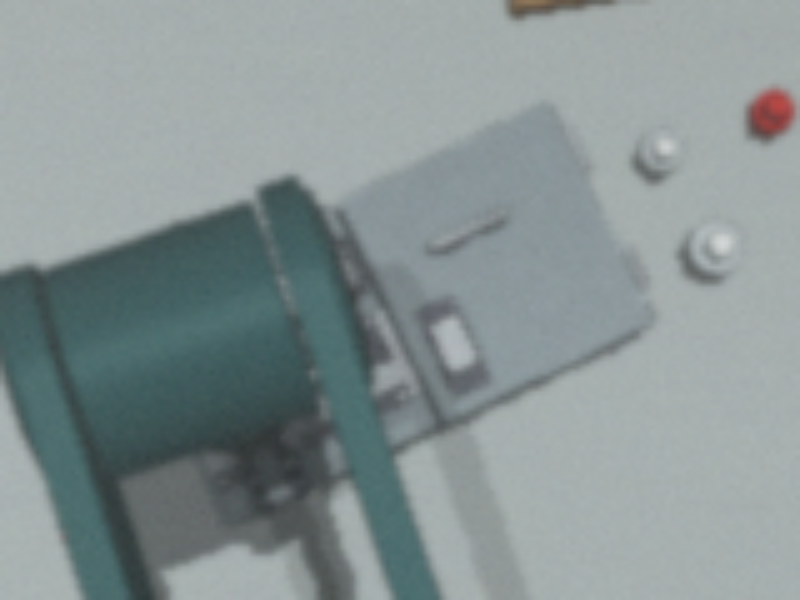

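The side view shows the fingers straddling correctly: the near tip is at crop (300,207) and the far tip at (365,172). The arm hides the work in the top view. I'll compare the tips with projections, then descend until the force changes.

```bash
python3 - <<'E'
from h import *
from bench import manip
c=dict(np.load("side1.npz"))
for x in(-.03,.03):
    for dz in(0,.005):
        p=proj(c,bx(x,.085,.15+dz)); print(x,dz,((p-[195,100])*[4,3.5]).round(0))
f0=np.array(manip.read_ft_force())
manip.move_straight(bx(0,.085,.105),v=.08)
f1=np.array(manip.read_ft_force())
hit=manip.move_straight(bx(0,.085,.074),v=.02,threshold=1.5)
print(hit,manip.read_tcp_pos()[2],f0.round(2),f1.round(2),np.round(manip.read_ft_force(),2),manip.read_clock())
c=manip.camera("side"); np.savez("side2.npz",**c)
cv2.imwrite("pics/side2.png",cv2.resize(c["image"][120:270,215:375,::-1],None,fx=5,fy=4))
E
```

```text
-0.03 0 [288. 213.]
-0.03 0.005 [287. 205.]
0.03 0 [366. 171.]
0.03 0.005 [366. 163.]
True 0.08289523098384408 [-0.27  0.6   0.69] [ 0.08 -0.07  0.15] [1.07 0.64 2.53] 4.0417
```

View pics/side2.png

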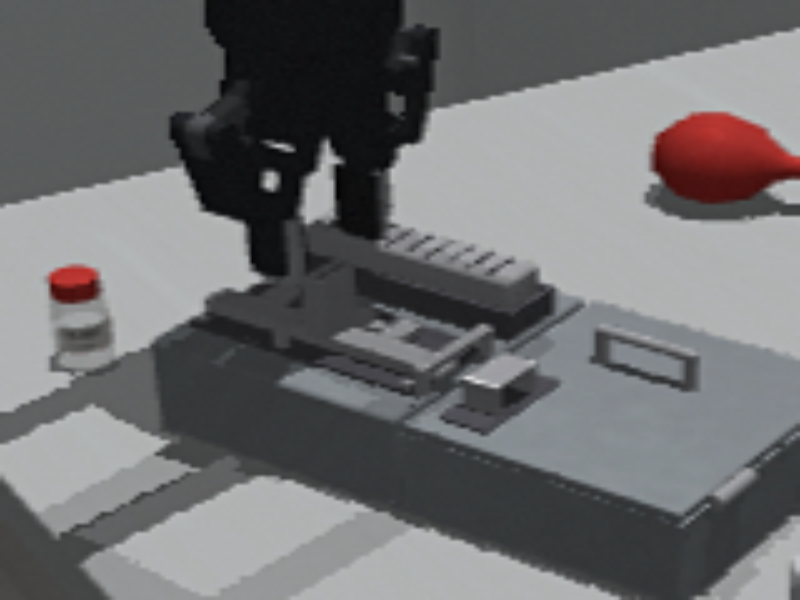

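The far finger is resting on the catch bar at crop (355,235), and the near finger hangs behind the tab at (285,270). Contact came at TCP z = 0.083, so I'll press about 9.5 mm further and then slide along −y.

```bash
python3 - <<'E'
from h import *
from bench import manip
manip.move_straight(bx(0,.085,.0735),v=.03)
manip.pause(.25)
print("pressed",manip.read_tcp_pos(),np.round(manip.read_ft_force(),2))
def st():
    p=np.array(manip.read_tcp_pos());f=np.array(manip.read_ft_force())
    print("y %.4f z %.4f f_y %.2f fx %.2f fz %.2f t %.2f"%((p[:2]-O)@ey,p[2],f[:2]@ey,f[:2]@ex,f[2],manip.read_clock()))
st()
for y in(.080,.075,.070):
    h=manip.move_straight(bx(0,y,.0735),v=.03); st()
c=manip.camera("side"); np.savez("side3.npz",**c)
cv2.imwrite("pics/side3.png",cv2.resize(c["image"][120:270,215:375,::-1],None,fx=5,fy=4))
E
```

```text
pressed [0.45674531 0.20082516 0.07379442] [-1.98 -0.67  4.47]
y 0.0851 z 0.0738 f_y 0.20 fx -2.08 fz 4.47 t 4.80
y 0.0808 z 0.0739 f_y 2.78 fx -0.92 fz 4.92 t 5.12
y 0.0761 z 0.0740 f_y 3.24 fx -0.61 fz 5.41 t 5.43
y 0.0714 z 0.0740 f_y 4.02 fx -0.87 fz 5.09 t 5.75
```

View pics/side3.png

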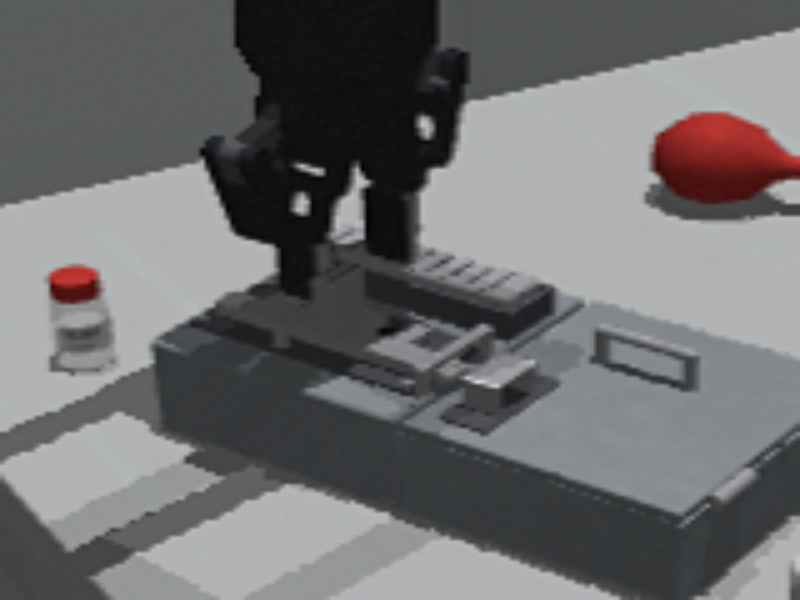

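The catch is down (Fz about 5 N) and the bolt end has already moved towards the keeper. The push force is about 4 N, which fits sliding friction plus the bolt. I'll continue to the end stop.

```bash
python3 - <<'E'
from h import *
from bench import manip
def st():
    p=np.array(manip.read_tcp_pos());f=np.array(manip.read_ft_force())
    print("y %.4f z %.4f f_y %.2f fx %.2f fz %.2f t %.2f"%((p[:2]-O)@ey,p[2],f[:2]@ey,f[:2]@ex,f[2],manip.read_clock()))
    return f[:2]@ey
for y in(.06,.05,.043): manip.move_straight(bx(0,y,.0732),v=.03); st()
for y in np.arange(.041,.029,-.001):
    manip.move_straight(bx(0,y,.0732),v=.02)
    if st()>11: print("stop");break
c=manip.camera("side"); np.savez("side4.npz",**c)
cv2.imwrite("pics/side4.png",cv2.resize(c["image"][120:270,215:375,::-1],None,fx=5,fy=4))
E
```

```text
y 0.0614 z 0.0738 f_y 3.20 fx -0.69 fz 6.79 t 6.28
y 0.0514 z 0.0738 f_y 3.69 fx -0.64 fz 5.78 t 6.77
y 0.0444 z 0.0738 f_y 3.51 fx 0.08 fz 5.19 t 7.15
y 0.0426 z 0.0738 f_y 4.15 fx -0.40 fz 5.47 t 7.40
y 0.0418 z 0.0738 f_y 3.76 fx 0.11 fz 6.07 t 7.65
y 0.0408 z 0.0738 f_y 5.43 fx 0.49 fz 5.51 t 7.90
y 0.0398 z 0.0738 f_y 4.84 fx -0.49 fz 6.45 t 8.15
y 0.0388 z 0.0738 f_y 4.65 fx -0.10 fz 6.09 t 8.40
y 0.0378 z 0.0738 f_y 5.02 fx -0.72 fz 5.32 t 8.65
y 0.0374 z 0.0738 f_y 6.37 fx 0.02 fz 6.62 t 8.90
y 0.0373 z 0.0738 f_y 8.37 fx 0.22 fz 6.24 t 9.15
y 0.0373 z 0.0738 f_y 11.88 fx 0.03 fz 7.18 t 9.40
stop
```

View pics/side4.png

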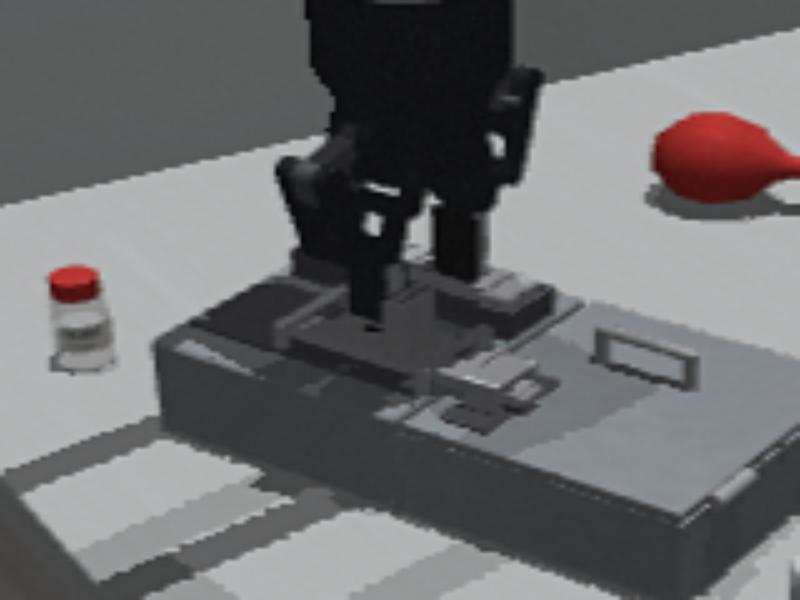

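The bolt has hit its end stop at y = 37.3 mm (37 expected), and its end shows through the keeper at crop (525,385). I'll back off slightly while still holding the catch down, then lift and look.

```bash
python3 - <<'E'
from h import *
from bench import manip
manip.move_straight(bx(0,.0395,.0732),v=.03)
manip.move_straight(bx(0,.0395,.135),v=.08)
manip.move_straight(bx(0,.085,.2),v=.15)
q=manip.read_joint_pos(); q=np.array(q); q[0]+=.75; manip.goto_joints(q)
for n in("side","top"):
    c=manip.camera(n); np.savez(f"{n}5.npz",**c); W=cloud(c)
    D=(W[...,:2]-O); X=D@ex;Y=D@ey;Z=W[...,2]
    a=(Z>.083)&(Z<.092)&(abs(X-.03)<.014)&(abs(Y-.06)<.055); b=(Z>.095)&(Z<.106)&(abs(X+.03)<.02)&(abs(Y-.03)<.06)
    e=(abs(X)<.06)&(Y<-.05)&(Y>-.12)
    print(n,"catch z",np.median(Z[a]).round(4),a.sum(),"tab y",np.median(Y[b]).round(4),b.sum(),"lid z",np.median(Z[e]).round(4))
    im=c["image"][:,:,::-1]
    cr=im[160:280,215:415] if n=="side" else im[150:270,235:395]
    cv2.imwrite(f"pics/{n}5.png",cv2.resize(cr,None,fx=4 if n=="side" else 5,fy=4 if n=="side" else 5))
    c0=dict(np.load(f"{n}0.npz")); W0=cloud(c0)
    for nm,P in(("200",(.523,-.053)),("vial",(.38,.284)),("100",(.56,-.03))):
        o=[]
        for w in(W0,W):
            m=(np.hypot(w[...,0]-P[0],w[...,1]-P[1])<.035)&(w[...,2]>.02)&(w[...,2]<.07);o.append(w[m].mean(0).round(4))
        print(nm,o)
print(manip.read_clock(),manip.read_tcp_pos())
E
```

```text
side catch z 0.0865 359 tab y 0.0163 57 lid z 0.0547
200 [array([ 0.5207, -0.0578,  0.0355]), array([ 0.5205, -0.0579,  0.0357])]
vial [array([0.3803, 0.2796, 0.0394]), array([0.3805, 0.2795, 0.0395])]
100 [array([ 0.5749, -0.0298,  0.0301]), array([ 0.5744, -0.0303,  0.0302])]
top catch z 0.0868 346 tab y 0.0202 36 lid z 0.0553
200 [array([ 0.5223, -0.0509,  0.0397]), array([ 0.5223, -0.0509,  0.0396])]
vial [array([0.3808, 0.2839, 0.0491]), array([0.3808, 0.284 , 0.0489])]
100 [array([ 0.5673, -0.0289,  0.0325]), array([ 0.5671, -0.0291,  0.0331])]
12.8833 [0.19844955 0.45735689 0.19901858]
```

View pics/side5.png

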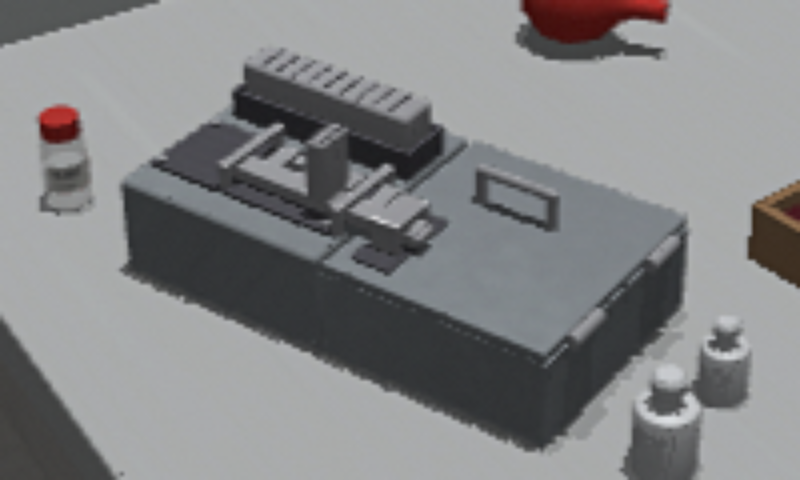

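View pics/top5.png

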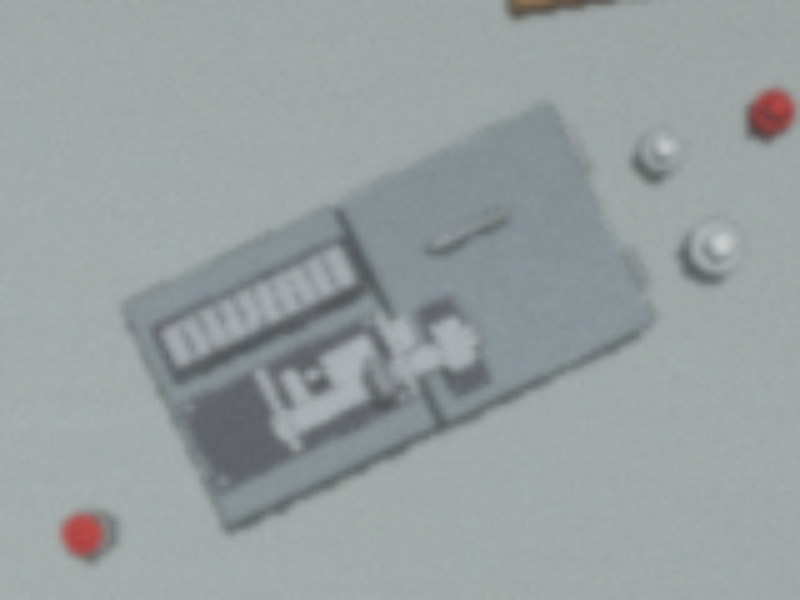

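The bolt is through the keeper (side crop (415,230)), and the catch is back up at z = 0.087. The lid is shut and the loose items haven't moved, so I'm handing it in.

```bash
python3 -c "
from bench import manip
manip.close_job()"
```

```text
the job is handed in; nothing more can be done
```

The box is locked: the bolt is home in the keeper and the catch has sprung back up behind it. I handed the job in at about 13 s of the 42 s allowed.

I pressed the catch about 9.5 mm down with one fingertip. With it held, the other finger pushed the tab until it met the end stop (tool at box y = 37.3 mm, 37 expected). I then backed off slightly, lifted straight up and swung the arm clear.

- **Bolt:** the top view puts the tab at y = 20.2 mm (home is 20). The side view reads 16.3 mm, which I put down to it seeing the tab's lid-side face; at the start it read about 2 mm lower than the top view. Both pictures show the bolt end through the keeper.
- **Catch:** its top is at z = 86.5–86.8 mm, against 87 mm when fully up.
- **Lid:** it is flat at z = 55 mm, so shut.
- **Weights and vial:** before and after readings agree to within 1 mm.

No check failed. The tab reading was the only disagreement.

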